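# Put the beading machine's rolls and gauge away in their tray

### The job

Put the beading machine's loose forming rolls and its gauge plate away in their wooden tray. Slide the two rolls one by one across the tray's deck, without picking them up, until each drops fully home in the empty round pocket of its own size. Also turn the L-shaped gauge plate to match the L-shaped cutout and set it in fully home, flush with the deck; leave the other tools where they lie.

Things in the scene. Friction and masses are not known exactly. Their poses are not given: they have to be found in the camera images.
- tray: fixed light wood board, 250 (x) x 380 (y) x 30 mm, a thin batten on each y end, front edge (-x) to the robot, yaw within 0.25 rad. Origin: centre of its underside, on the bench; x to its far edge, y to its left. Its flat top is the deck, z = 30 mm: round pockets along the far half, open apron along the near half. A third roll, 54 mm wide, is fixed at (65, 145) mm and stands 12 mm above the deck
- large_pocket (a point): centre of the floor of the empty larger round pocket: 65 mm across, 14 mm deep, straight walls, floor 16 mm above the bench; at (65, 55, 16) mm in the tray; axes as the tray's
- small_pocket (a point): centre of the floor of the empty smaller round pocket: 51 mm across, 14 mm deep, floor 16 mm above the bench; at (65, -35, 16) mm in the tray; axes as the tray's
- cutout (a point): point on the floor of the L-shaped cutout where the gauge plate's origin belongs, at (38, -133, 22) mm in the tray; axes as the tray's, and the seated gauge plate's axes are parallel to them, same way round. The cutout is the gauge plate's outline with 2 mm to spare on every side, straight walls, 8 mm deep (floor 22 mm above the bench)
- large_roll: larger steel forming roll: a flat-ended disc with a small shaft bore, 60 mm across, 26 mm high, 3 mm chamfer at the foot, about 0.5 kg; lies flat on the apron of the deck. Origin: centre of its underside. It slides when pushed low from behind (2 to 5 N); over its pocket it tips in and drops, and then stands 12 mm above the deck
- small_roll: smaller steel forming roll: the same, 46 mm across, 26 mm high, about 0.3 kg; lies flat on the apron of the deck, on either side of the large roll. Origin: centre of its underside, z up. A roll can hang up at a tilt in its pocket; a light press (10 N) on its high side seats it
- gauge: loose L-shaped dark steel plate, 8 mm thick, 0.28 kg, on the bench right of the tray, turned up to 1.1 rad either way from how it fits. Origin: on its underside, below the wing screw and centre of mass. Its long leg spans x -56..40, y -23..9 mm, its foot x 8..40, y 9..39 mm. The upright wing screw is the grip: 36 mm long along x, 9 mm thick along y, z from 8 to 36 mm
- lock_nut: bystander: brass hex nut 29 mm across, 12 mm high, on the deck at about (0, 165) mm in the tray; origin: centre of its underside
- wrench: bystander: small spanner 160 mm long lying on the bench right of the tray, beyond the gauge plate; origin: its middle
- hammer: bystander: hammer 260 mm long lying on the bench left of the tray; origin: its middle
- snips: bystander: tin snips 250 mm long on the bench at the right; origin: near its pivot
- oil_can: bystander: copper oil can 64 mm across, 150 mm high with its spout, on the bench left of the tray; origin: centre of its underside
- rivet_tin: bystander: round tin 72 mm across, 65 mm high, on the bench left of the tray, nearer the robot; origin: centre of its underside
Mind the look-alikes: they are no part of the job. Leave any green or purple look-alike of the large_roll alone.

How it is judged:
At the end, for the whole second after the job is handed in: Each roll lies level and still in the round pocket of its own size (on the floor within 3 mm, centred within 4.5 mm, 0.06 rad). The gauge plate lies level and still in the L cutout, matching it (on the floor within 2.5 mm, origin within 6 mm, turn within 0.12 rad, level within 0.04 rad) (horizontal distance between large_roll and large_pocket below 0.0045 m and z of large_roll in the frame of large_pocket below 0.003 m and angle between each of large_roll, small_roll's own z axis and vertical below 0.06 rad and linear speed of each of large_roll, small_roll, gauge below 0.02 m/s and horizontal distance between small_roll and small_pocket below 0.0045 m and z of small_roll in the frame of small_pocket below 0.003 m and horizontal distance between gauge and cutout below 0.006 m and z of gauge in the frame of cutout below 0.0025 m and angle between gauge's own z axis and vertical below 0.04 rad and angle between the x axis of gauge and the x axis of cutout, either way round below 0.12 rad); the robot touches nothing.
It fails at once if a roll is picked up (its underside more than 15 mm above the deck) or pushed off the deck (z of any of large_roll, small_roll in the frame of tray above 0.045 m or z of any of large_roll, small_roll in the frame of tray below 0.008 m).
It fails at once if another tool or the nut, oil can or tin is moved by more than 25 mm (distance of any of lock_nut, wrench, hammer, snips, oil_can, rivet_tin from where it was at the start of the episode above 0.025 m).
It also fails if it takes over 72 s, if anything falls off the work surface, if the arm or the gripper's body presses on something with over 40 N, if the wrist force passes 120 N, or if a joint passes its speed limit or range.

### The arm

A 6-joint arm with a two-finger parallel gripper is mounted at the origin on the work surface. World frame = base frame: x ahead of the robot, y to its left, z up, the work surface at z = 0. Lengths are in m, angles in rad, forces in N, time in s.
With the tool pointing down it reaches from about 0.3 to 0.775 m from the base axis. Payload 14.6 kg.
Tool frame: the origin (TCP) lies on the centre line of the jaws, within the pads' length; the fingertips stand 11 mm ahead of it and the grasp point (between the pads) lies 8 mm behind it; z points along the fingers, y is the line along which they close (so a half turn about z gives the same grasp; the last joint's range is limited). The gripper opens to 94 mm and grips with 3 to 60 N. Pads are 16 mm wide; open, the fingers measure 119 mm over their backs; the gripper's body (75 mm by 177 mm) begins 78 mm behind the grasp point.
Start: joints at [1.057, 0.3, 1.521, -0, 1.321, -0.067], TCP at [0.238, 0.496, 0.216] pointing down, gripper open.
Joint ranges: [-3.03, 3.03], [-0.79, 2.21], [0.23, 2.52], [-1.04, 4.18], [0, 3.07], [-2.55, 2.55]. Speed limits (rad/s): [2.22, 2.22, 2.57, 3.14, 3.14, 3.14].

### API

Orientations are given as a unit quaternion [w, x, y, z].
In Python, from plant import arm, release, close, planner, get_state, cams, job gives the robot as it stands. The module is installed in compiled form; this text tells all that it offers. Calls block until the motion is done:
- arm.move_ptp(position, orientation): joint-space move of the TCP to a pose.
- arm.move_straight(position, frame=None, velocity=0.15): straight line of the TCP; frame=None keeps the orientation; velocity is the mean speed in m/s.
- arm.move_joints(angles): joint-space move.
- release() and close(): open the fingers fully, or close them until they stop; the grip force is fixed at half the most.
- arm.wait(seconds).
- planner.ik(position, orientation): joint angles nearest the present ones, or None.
- get_state(): the state.
- cams.snapshot(name): name is "scene" or "top"; returns (picture, depth): 420x560x3 uint8, red, green, blue; 420x560 float32, m along the optical axis (not along the pixel's ray), 0 where there is no reading.
- cams.camera_info(name): a dict with "camera_matrix" (3x3 intrinsics, pixels), "position" and "attitude" of the camera in the world. Camera axes: x right, y up, looking along -z (the intrinsics and any distortion apply to the point x, -y, -z); pixel columns grow to the right and rows downward; lengths in m; the calibration is good to about 2 mm. A picture is of the moment at which its call begins. camera_info takes no time and is no camera call.
A pose or a line that the arm cannot do raises arm.MotionError and nothing moves.
- job.close_job(): hands the job in; it is judged then, once.
The state is a dict: "time_s": time; "joint_pos": joint angles; "joint_velocities": joint speeds; "effort": joint torques, N m; "eef_pos": TCP position; "tcp_rot": TCP orientation; "force": force on the tool from outside, world axes, zero at the start; "ft_torque": the same for the moment, N m; "finger_gap": opening from 0.0 (shut) to 1.0 (fully open); "grasp_force": force on a finger pad.
Only numpy, scipy, OpenCV 4.12 (cv2) and the standard library are available. Lean on these libraries where they do the work, as an engineer would, in place of code of your own. Each camera call takes 0.05 s, during which the arm holds its last target. There are 200 camera calls.

## Working session

There is one attempt and no reset: what is moved stays moved. The work goes in short steps, each a Python script; the robot and the scene stay as the last script left them, time stands still between calls to the robot, and variables do not carry over. Pictures are saved under pics/ and viewed, at most 10 in all, crops included, and the job is handed in when it is done.

```bash
mkdir -p pics
python3 - <<'E'
from plant import *
import cv2,numpy as np
for n in("scene","top"):
    p,d=cams.snapshot(n); cv2.imwrite(f"pics/{n}0.png",p[:,:,::-1]); np.savez(f"{n}0.npz",p=p,d=d)
    print(n,cams.camera_info(n))
s=get_state();print(s)
E
```

```text
scene {'camera_matrix': array([[452.62354331,   0.        , 281.13035797],
       [  0.        , 452.62354331, 208.63970245],
       [  0.        ,   0.        ,   1.        ]]), 'position': array([1.03714077, 0.55823452, 0.9917048 ]), 'attitude': array([0.34471156, 0.11705792, 0.30832285, 0.87886768])}
top {'camera_matrix': array([[474.06312723,   0.        , 281.31775323],
       [  0.        , 474.06312723, 206.87991745],
       [  0.        ,   0.        ,   1.        ]]), 'position': array([0.37253765, 0.01160386, 1.44598752]), 'attitude': array([-0.69802358, -0.05093299,  0.04177809,  0.71303822])}
{'time_s': 0.1, 'joint_pos': array([ 1.05739501e+00,  3.00419390e-01,  1.52149390e+00, -9.85177692e-07,
        1.32072305e+00, -6.66300814e-02]), 'joint_velocities': array([-5.10593699e-04, -1.06573035e-03, -1.65130036e-03, -8.38357438e-04,
        1.85196369e-04, -7.08293316e-06]), 'effort': array([ 3.40261919e-03, -5.32649839e+01, -3.53281224e+01,  7.10023125e-02,
        2.34827958e-02, -2.49828787e-05]), 'eef_pos': array([0.23754004, 0.49581476, 0.21595157]), 'tcp_rot': array([-1.48771904e-04,  2.21532231e-01,  9.75152910e-01, -5.00184174e-04]), 'force': array([ 0.15369372, -0.18367341,  0.39439236]), 'ft_torque': array([-0.03458783,  0.06239437,  0.00896398]), 'grasp_force': 0.0, 'finger_gap': 0.9961882989755021}
```

View pics/top0.png

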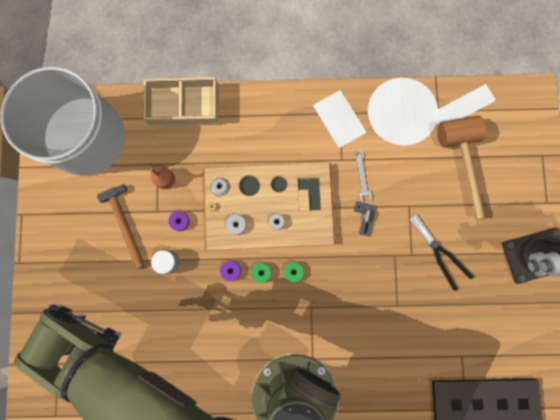

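View pics/scene0.png

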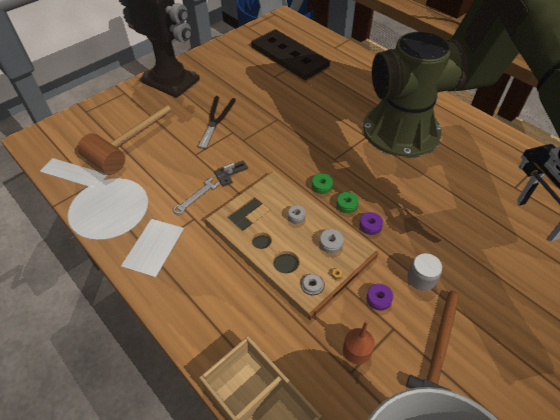

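The top view shows the tray at about (205–333, 163–250), with the large roll at (236,224) and the small roll at (277,222). The gauge is at (366,218), next to the wrench at (363,175). The empty pockets are at (250,186) and (280,185), and the cutout is at (310,194). Purple and green look-alikes lie in front of the tray.

```bash
cat > h.py <<'E'
import numpy as np,cv2
from plant import arm,release,close,planner,get_state,cams,job
from scipy.spatial.transform import Rotation as R
def cam(n):
    i=cams.camera_info(n); q=i["attitude"]; return i["camera_matrix"],np.array(i["position"]),R.from_quat([q[1],q[2],q[3],q[0]]).as_matrix()
def plane(n,uv,z):
    K,p,A=cam(n); uv=np.atleast_2d(np.asarray(uv,float))
    d=np.c_[(uv[:,0]-K[0,2])/K[0,0],-(uv[:,1]-K[1,2])/K[1,1],-np.ones(len(uv))]@A.T
    return p+d*((z-p[2])/d[:,2])[:,None]
def proj(n,P):
    K,p,A=cam(n); c=(np.atleast_2d(P)-p)@A
    return np.c_[K[0,2]+K[0,0]*c[:,0]/-c[:,2],K[1,2]-K[1,1]*c[:,1]/-c[:,2]]
def cloud(n,d):
    K,p,A=cam(n); v,u=np.indices(d.shape)
    c=np.stack([(u-K[0,2])/K[0,0]*d,-(v-K[1,2])/K[1,1]*d,-d],-1); return c@A.T+p
def avg(n,k=6):
    s=[cams.snapshot(n) for _ in range(k)]
    return np.mean([a for a,_ in s],0).astype(np.uint8),np.median([b for _,b in s],0)
E
python3 - <<'E'
from h import *
a=np.load("top0.npz");P=cloud("top",a["d"])
c=a["p"][150:285,195:395,::-1];cv2.imwrite("pics/topc.png",cv2.resize(c,None,fx=4,fy=4,interpolation=cv2.INTER_CUBIC))
b=np.load("scene0.npz");Q=cloud("scene",b["d"])
c=b["p"][150:315,165:385,::-1];cv2.imwrite("pics/scenec.png",cv2.resize(c,None,fx=3.6,fy=3.6,interpolation=cv2.INTER_CUBIC))
for p,P_ in((a,P),(b,Q)):
    z=P_[...,2]; m=(p["d"]>0)
    print(np.percentile(z[m&(abs(z)<.012)],[5,50,95]),np.percentile(z[m&(abs(z-.03)<.01)],[5,50,95]))
for uv in [(236,219),(277,218),(220,186),(250,186),(280,185),(310,200),(366,218),(361,170)]: print(uv,P[uv[1],uv[0]].round(4))
E
```

```text
[-5.21594021e-03  4.09192249e-05  5.87421433e-03] [0.02102281 0.02751679 0.0350348 ]
[-0.00249303  0.00099669  0.00581962] [0.02209163 0.02955182 0.03478183]
(236, 219) [0.5231 0.1623 0.0555]
(277, 218) [0.5243 0.0414 0.0475]
(220, 186) [0.6279 0.2131 0.0285]
(250, 186) [0.6272 0.1225 0.021 ]
(280, 185) [0.6279 0.0308 0.0225]
(310, 200) [ 0.5795 -0.0592  0.0238]
(366, 218) [ 0.5197 -0.2239  0.0362]
(361, 170) [ 0.672  -0.2199  0.0068]
```

View pics/topc.png

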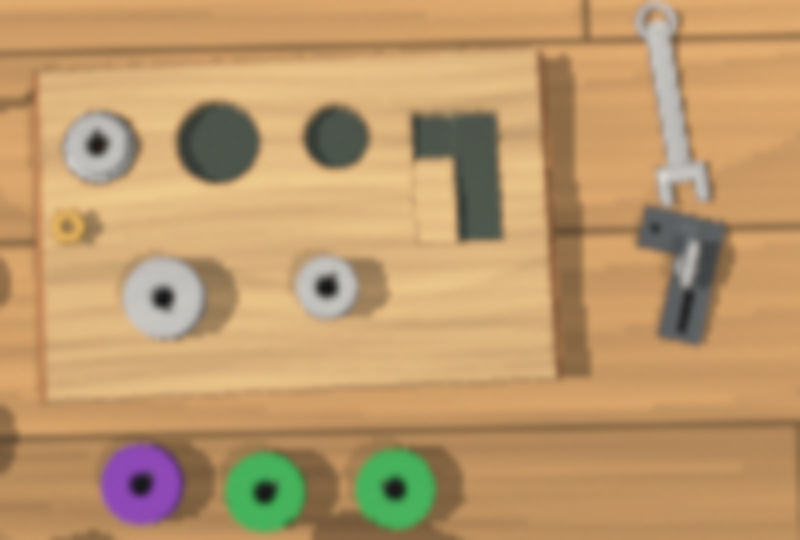

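View pics/scenec.png

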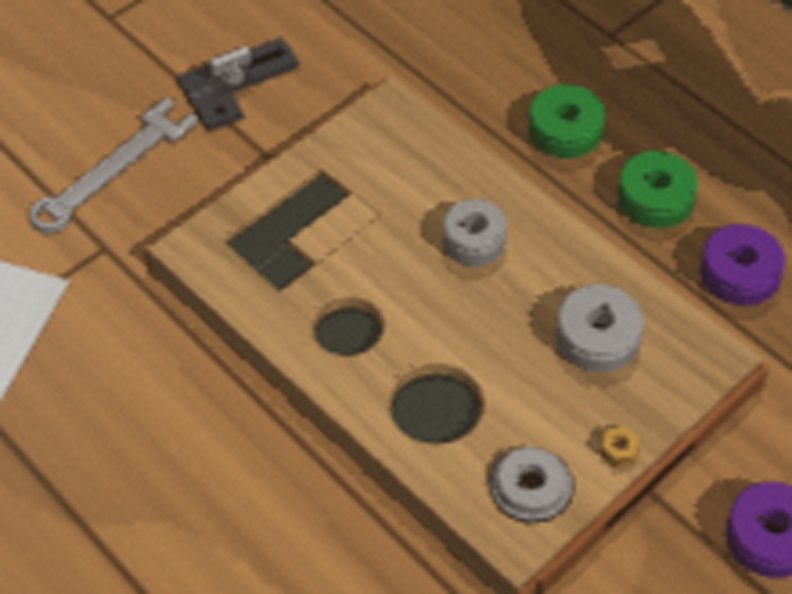

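The crops show the dark pocket floors, the L cutout, the grey rolls, and the gauge (crop 640–725, 205–345) with its foot end just short of the wrench jaw. Next I'll measure with colour masks in both views.

```bash
cat >> h.py <<'E'
# nominal tray guess used only for choosing search windows
def blobs(n,img,kind,amin=25):
    hsv=cv2.cvtColor(img,cv2.COLOR_RGB2HSV).astype(int); H,S,V=hsv[...,0],hsv[...,1],hsv[...,2]
    if kind=="grey": m=(S<50)&(V>105)
    if kind=="floor": m=(S<110)&(V<105)&(H>35)&(H<110)
    if kind=="low": m=(S<75)
    cs,_=cv2.findContours(m.astype(np.uint8)*255,cv2.RETR_EXTERNAL,cv2.CHAIN_APPROX_NONE)
    out=[]
    for c in cs:
        f=np.zeros(m.shape,np.uint8); cv2.drawContours(f,[c],-1,1,-1); a=f.sum()
        if a<amin or a>3000: continue
        v,u=np.nonzero(f); out.append((u.mean(),v.mean(),a,c))
    return out
E
python3 - <<'E'
from h import *
for n in("top","scene"):
    a=np.load(n+"0.npz")["p"]
    for k,z in(("grey",.043),("floor",.023),("low",.004)):
        for u,v,ar,c in blobs(n,a,k):
            P=plane(n,(u,v),z)[0]
            if .4<P[0]<.72 and -.29<P[1]<.29:
                w=plane(n,c[:,0],z)[:,:2]*1000
                r=cv2.minAreaRect(w.astype(np.float32))
                print(n,k,round(u),round(v),ar,P.round(4),"rect",np.round(r[1]),round(r[2],1))
E
```

```text
top grey 276 221 190 [0.5151 0.0439 0.043 ] rect [42. 45.] 88.8
top grey 236 224 324 [0.5092 0.1648 0.043 ] rect [60. 57.] 44.2
top grey 366 215 64 [ 0.5283 -0.2243  0.043 ] rect [16. 44.] 73.6
top grey 219 186 246 [0.6243 0.2132 0.043 ] rect [52. 51.] 44.0
top grey 362 175 326 [ 0.6484 -0.2161  0.043 ] rect [153.  36.] 7.0
top floor 366 217 239 [ 0.5237 -0.2249  0.023 ] rect [54. 87.] 76.0
top floor 311 191 332 [ 0.6061 -0.0638  0.023 ] rect [58. 86.] 88.7
top floor 279 184 135 [0.6308 0.0344 0.023 ] rect [37. 37.] 88.8
top floor 249 185 244 [0.6289 0.1247 0.023 ] rect [50. 52.] 44.3
top low 276 221 213 [0.5187 0.0443 0.004 ] rect [46. 46.] 88.8
top low 236 224 360 [0.5133 0.1692 0.004 ] rect [64. 61.] 88.8
top low 311 191 409 [ 0.6092 -0.0651  0.004 ] rect [61. 93.] 88.7
top low 219 186 263 [0.6312 0.219  0.004 ] rect [56. 53.] 88.7
top low 279 184 169 [0.6345 0.035  0.004 ] rect [43. 44.] 89.0
top low 249 185 285 [0.6326 0.1264 0.004 ] rect [56. 57.] 89.2
top low 364 197 814 [ 0.587  -0.2258  0.004 ] rect [ 61. 265.] 88.7
scene grey 313 284 316 [0.6285 0.2169 0.043 ] rect [51. 47.] 47.1
scene grey 332 240 405 [0.5042 0.1607 0.043 ] rect [63. 62.] 14.7
scene grey 297 213 215 [0.5097 0.0392 0.043 ] rect [54. 43.] 45.5
scene grey 195 196 325 [ 0.6733 -0.1942  0.043 ] rect [151.  37.] 8.3
scene grey 229 167 58 [ 0.5363 -0.2166  0.043 ] rect [37. 26.] 35.7
scene low 312 284 375 [0.6146 0.2022 0.004 ] rect [56. 55.] 47.1
scene low 285 264 326 [0.6222 0.1144 0.004 ] rect [54. 54.] 7.0
scene low 261 242 152 [0.6241 0.0221 0.004 ] rect [35. 42.] 48.3
scene low 331 240 471 [0.4856 0.1448 0.004 ] rect [74. 61.] 44.2
scene low 296 214 270 [0.4912 0.0185 0.004 ] rect [63. 47.] 46.8
scene low 244 214 360 [ 0.599  -0.0798  0.004 ] rect [95. 58.] 1.4
scene low 212 184 738 [ 0.5933 -0.2292  0.004 ] rect [ 67. 264.] 89.1
```

Run:
```python
from h import *
from scipy.optimize import least_squares
T={"large":(.065,.055),"small":(.065,-.035),"cut":(.038-.0004,-.133+.0004),"fix":(.065,.145)}
px={}
for n in("top","scene"):
    a=np.load(n+"0.npz")["p"]; L=blobs(n,a,"low")
    exp={"large":(.629,.125,.023),"small":(.631,.034,.023),"cut":(.604,-.064,.026),"fix":(.6255,.214,.036),"R":(.509,.165,.048),"r":(.515,.044,.048)}
    for k,e in exp.items():
        q=proj(n,e)[0]; b=min(L,key=lambda b:np.hypot(b[0]-q[0],b[1]-q[1])); px[n,k]=np.array(b[:2])
for k in exp:
    (K1,p1,A1),(K2,p2,A2)=cam("top"),cam("scene")
    d1=plane("top",px["top",k],0)[0]-p1; d2=plane("scene",px["scene",k],0)[0]-p2
    s=np.linalg.lstsq(np.c_[d1,-d2],p2-p1,rcond=None)[0]; a,b=p1+s[0]*d1,p2+s[1]*d2
    print(k,"tri",((a+b)/2).round(4),"gap",np.linalg.norm(a-b).round(4),"planes",[plane(n,px[n,k],exp[k][2] if k not in"Rr" else .043)[0][:2].round(4) for n in("top","scene")])
for S in(("top",),("scene",),("top","scene")):
    f=lambda t:np.concatenate([t[:2]+np.array([[np.cos(t[2]),-np.sin(t[2])],[np.sin(t[2]),np.cos(t[2])]])@T[k]-plane(n,px[n,k],exp[k][2])[0][:2] for n in S for k in T])
    r=least_squares(f,[.56,.07,0]); print(S,r.x.round(4),(r.fun*1000).round(1))
a=np.load("top0.npz")["p"]; hsv=cv2.cvtColor(a,cv2.COLOR_RGB2HSV).astype(int)
m=((hsv[...,1]<80)).astype(np.uint8); 
w=np.zeros_like(m); w[202:240,350:382]=m[202:240,350:382]
print("\n".join("".join(" #"[x] for x in r) for r in w[198:240,350:382]))
```

```text
large tri [0.6298 0.1241 0.0237] gap 0.0021 planes [array([0.6292, 0.1249]), array([0.6302, 0.1229])]
small tri [0.6317 0.0338 0.0238] gap 0.0023 planes [array([0.631 , 0.0346]), array([0.6321, 0.0324])]
cut tri [ 0.6071 -0.0652  0.0245] gap 0.0034 planes [array([ 0.6056, -0.0639]), array([ 0.6088, -0.0656])]
fix tri [0.6266 0.2138 0.0338] gap 0.0023 planes [array([0.6255, 0.2144]), array([0.6283, 0.2138])]
R tri [0.5095 0.1638 0.0478] gap 0.0016 planes [array([0.5095, 0.1649]), array([0.5074, 0.1612])]
r tri [0.5148 0.0428 0.0475] gap 0.0014 planes [array([0.5148, 0.0434]), array([0.5128, 0.0398])]
('top',) [0.5649 0.0679 0.0264] [-0.8 -0.3 -0.2 -0.   0.4  0.2  0.6  0.1]
('scene',) [0.5669 0.0662 0.0279] [ 0.2  0.1  0.8  0.6 -0.6  0.2 -0.4 -0.9]
('top', 'scene') [0.5659 0.067  0.0271] [ 0.2 -1.1  0.8 -0.8  1.5 -0.6  1.5 -0.7 -0.8  0.9 -0.2  1.4 -1.7  1.1
 -1.3 -0. ]
                                
                                
                                
                                
      #######                   
      ##########                
      ##############  
[... 321 characters left out ...]
############       
             ###########        
             ###########        
             ###########        
             ###########        
             ##########         
             ##########         
            ###########         
            ###########         
            ###########         
            ###########         
           ###########          
           ###########          
           ###########          
           ###########          
           ###########          
          ###########           
          ###########           
          ###########           
          ###########           
            #########           
                ####
```

```bash
cat >> h.py <<'E'
TR=np.array([.5659,.067]); TY=.0271
def w(x,y): c,s=np.cos(TY),np.sin(TY); return TR+np.array([c*x-s*y,s*x+c*y])
def quat(a):  # tool down, closing line (tool y) at world angle a
    y=np.array([np.cos(a),np.sin(a),0]); z=np.array([0,0,-1.]); x=np.cross(y,z)
    q=R.from_matrix(np.c_[x,y,z]).as_quat(); return [q[3],q[0],q[1],q[2]]
def best(p,a):
    j0=get_state()["joint_pos"]; c=[]
    for b in(a,a+np.pi):
        j=planner.ik(p,quat(b))
        if j is not None: c.append((np.abs(np.array(j)-j0).max(),b,np.round(j,2)))
    return min(c,key=lambda t:t[0])[1:]
def st(m=""):
    s=get_state(); print(m,"t%.1f"%s["time_s"],s["eef_pos"].round(4),"gap%.3f"%s["finger_gap"],"gf%.1f"%s["grasp_force"],"F",s["force"].round(1),"j6 %.2f"%s["joint_pos"][5])
E
python3 - <<'E'
from h import *
p=np.array([.5105,.164]); q=w(.065,.055); a,j=best([*p,.12],TY); print(q,a,j)
arm.move_ptp([*p,.12],quat(a)); st("above")
arm.move_straight([*p,.045]); st("down"); close(); st("closed")
arm.move_straight([*q,.045],velocity=.1); st("at pocket")
release(); st("rel"); arm.move_straight([*q,.12],velocity=.25); st()
r=np.array([.5158,.0425]); print(best([*r,.12],TY))
arm.move_ptp([*r,.12],quat(a)); st("above small")
for n in("scene",):
    im,d=cams.snapshot(n); cv2.imwrite("pics/s1.png",cv2.resize(im[150:315,165:385,::-1],None,fx=3.6,fy=3.6))
E
```

```text
[0.62938582 0.12374109] 0.0271 [ 0.24  0.37  1.67 -0.    1.11  0.22]
above t1.7 [0.5104 0.1648 0.1203] gap0.997 gf0.0 F [ 0.1 -0.  -0.1] j6 0.22
down t2.4 [0.5108 0.1644 0.0457] gap1.003 gf0.0 F [ 1.  -0.1  0. ] j6 0.22
closed t3.0 [0.5102 0.164  0.0452] gap0.631 gf30.0 F [-4.2 -1.4  5.3] j6 0.22
at pocket t4.4 [0.6289 0.1239 0.0447] gap0.634 gf30.0 F [-0.2  0.1 -5.1] j6 0.11
rel t5.1 [0.6294 0.1238 0.045 ] gap1.000 gf0.0 F [0.4 0.2 0.3] j6 0.11
 t5.6 [0.6295 0.1237 0.1207] gap1.001 gf0.0 F [-0.5  0.4  0.1] j6 0.11
(0.0271, array([ 0.01,  0.33,  1.72, -0.  ,  1.09, -0.02]))
above small t6.2 [0.5159 0.0425 0.1196] gap0.997 gf0.0 F [-0.   0.8 -0.5] j6 -0.02
```

View pics/s1.png

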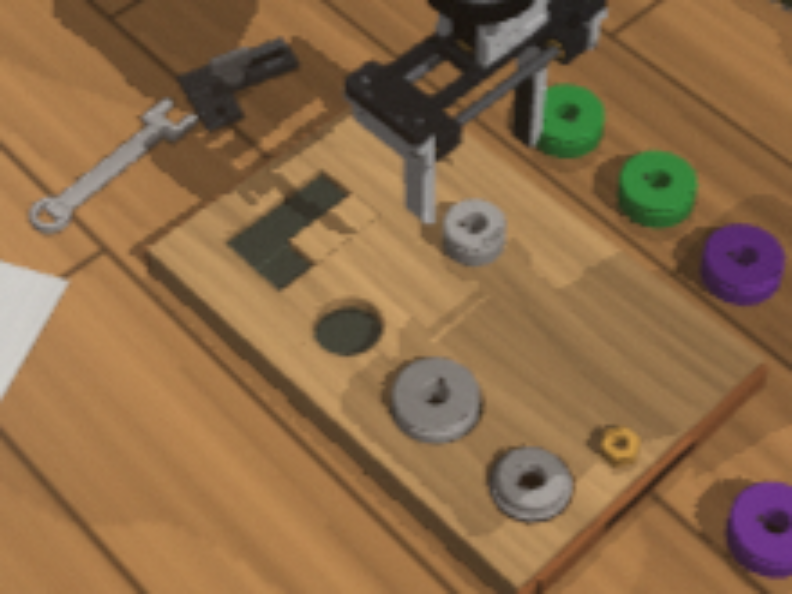

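The large roll sits in its pocket at crop (437,398), and as far as I can tell it is as low as the fixed roll. The gripper is over the small roll at (474,232). Next is the small roll, and I'll compute the gauge pose in the same script.

Run:
```python
from h import *
p=np.array([.5158,.0425]); q=w(.065,-.035); a=TY
arm.move_straight([*p,.045]); close(); st("closed")
arm.move_straight([*q,.045],velocity=.1); st("at pocket")
release(); st("rel"); arm.move_straight([*q,.12],velocity=.25)
g=np.load("top0.npz")["p"]; hsv=cv2.cvtColor(g,cv2.COLOR_RGB2HSV)
m=np.zeros(g.shape[:2],np.uint8); m[202:240,350:382]=hsv[202:240,350:382,1]<80
v,u=np.nonzero(m); W=plane("top",np.c_[u,v],.0085)[:,:2]; c=W.mean(0)
C=np.cov((W-c).T); th=.5*np.arctan2(2*C[0,1],C[0,0]-C[1,1])
X,Y=np.meshgrid(np.arange(-56,40)+.5,np.arange(-23,39)+.5); k=(Y<9)|(X>8); L=np.c_[X[k],Y[k]]; D=np.cov(L.T); tl=.5*np.arctan2(2*D[0,1],D[0,0]-D[1,1])
print("gauge c",c.round(4),"area mm2",len(v),"yaw",th-tl,"tmpl c",L.mean(0),"r",cv2.minAreaRect(W.astype(np.float32)*1000))
h=c+[.001,-.0009]; print("best",best([*h,.12],th-tl+np.pi/2))
arm.move_ptp([.42,-.2,.25],quat(a+0.3) ); st()
for n in("top","scene"):
    im,d=avg(n,2); np.savez(n+"1.npz",p=im,d=d)
a0,b0=[cv2.resize(x,None,fx=3,fy=3,interpolation=cv2.INTER_CUBIC) for x in(np.load("top1.npz")["p"][150:245,200:325,::-1],np.load("scene1.npz")["p"][180:275,230:355,::-1])]
cv2.imwrite("pics/c2.png",np.hstack([a0,b0]))
for n in("top","scene"):
    im=np.load(n+"1.npz")["p"]; L=blobs(n,im,"low")
    for nm,t in(("large",(.065,.055)),("small",(.065,-.035)),("fix",(.065,.145))):
        e=proj(n,[*w(*t),.036])[0]; b=min(L,key=lambda b:np.hypot(b[0]-e[0],b[1]-e[1]))
        print(n,nm,b[2],(plane(n,b[:2],.036)[0][:2]-w(*t)).round(4))
```

```text
closed t7.7 [0.5157 0.0425 0.045 ] gap0.482 gf30.0 F [-2.7  0.3  1.9] j6 -0.02
at pocket t9.0 [0.6314 0.0338 0.0448] gap0.488 gf30.0 F [ 0.2  0.1 -1.6] j6 -0.03
rel t9.9 [0.6318 0.0338 0.045 ] gap0.997 gf0.0 F [-0.1  0.2 -0.4] j6 -0.03
gauge c [ 0.5271 -0.2278] area mm2 434 yaw -0.24515948681048647 tmpl c [-0.38095238  0.38095238] r ((522.3147583007812, -218.9263916015625), (61.808570861816406, 96.08782958984375), 75.77230834960938)
best (np.float64(4.467229493574203), array([-0.47,  0.45,  1.55, -0.  ,  1.14,  1.34]))
 t11.6 [ 0.4204 -0.1996  0.2494] gap1.001 gf0.0 F [1.2 0.5 0.6] j6 -0.85
top large 350 [-0.0012  0.0006]
top small 215 [-0.0015  0.0009]
top fix 263 [-0.0015  0.0007]
scene large 475 [ 0.0003 -0.0007]
scene small 269 [-0.0001 -0.0002]
scene fix 376 [0.0014 0.0001]
```

View pics/c2.png

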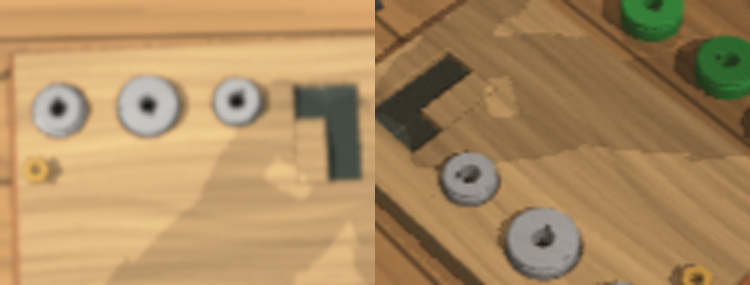

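Both rolls sit in their pockets, at (148,105) and (237,100) in the left half, and look the same as the fixed one. I'll check their heights by depth, then grasp the gauge and descend over the cutout with force monitoring.

Run:
```python
from h import *
for n in("top","scene"):
    P=cloud(n,np.load(n+"1.npz")["d"]).reshape(-1,3)
    for nm,t,r in(("large",(.065,.055),.026),("small",(.065,-.035),.02),("fix",(.065,.145),.024)):
        dd=np.hypot(*(P[:,:2]-w(*t)).T); k=(dd<r)&(dd>.01)&(P[:,2]>.025); A=np.c_[P[k]]; A=A-[*w(*t),0]
        co=np.linalg.lstsq(np.c_[A[:,:2],np.ones(len(A))],A[:,2],rcond=None)[0]; print(n,nm,k.sum(),"z %.4f"%np.median(A[:,2]),"slope",co[:2].round(3))
g=np.array([.5289,-.2297]); yaw=-.245; a=yaw+np.pi/2+np.pi
arm.move_ptp([*g,.12],quat(a)); arm.move_straight([*g,.025]); st("down"); close(); st("closed")
arm.move_straight([*g,.12]); st("lift")
q=w(.038,-.133); b=TY+np.pi/2+np.pi
arm.move_ptp([*q,.1],quat(b)); arm.wait(.3); st("over")
im,d=cams.snapshot("scene"); cv2.imwrite("pics/g3.png",cv2.resize(im[140:250,170:330,::-1],None,fx=4,fy=4,interpolation=cv2.INTER_CUBIC)); np.savez("scene3.npz",p=im,d=d)
```

```text
top large 195 z 0.0422 slope [0.038 0.262]
top small 106 z 0.0418 slope [1.06  0.007]
top fix 172 z 0.0417 slope [ 1.672 -1.163]
scene large 288 z 0.0426 slope [-0.075 -0.168]
scene small 149 z 0.0424 slope [ 0.389 -0.147]
scene fix 278 z 0.0421 slope [-0.201 -0.134]
down t14.5 [ 0.5294 -0.23    0.0259] gap1.001 gf0.0 F [0.5 0.1 0.5] j6 1.34
closed t15.8 [ 0.5289 -0.2297  0.025 ] gap0.089 gf30.0 F [-0.2  0.  -0.1] j6 1.34
lift t16.5 [ 0.5284 -0.2294  0.1189] gap0.093 gf30.0 F [ 0.2  0.1 -4.1] j6 1.34
over t17.6 [ 0.6074 -0.0657  0.1001] gap0.094 gf30.0 F [-0.2  0.5 -2.9] j6 1.38
```

View pics/g3.png

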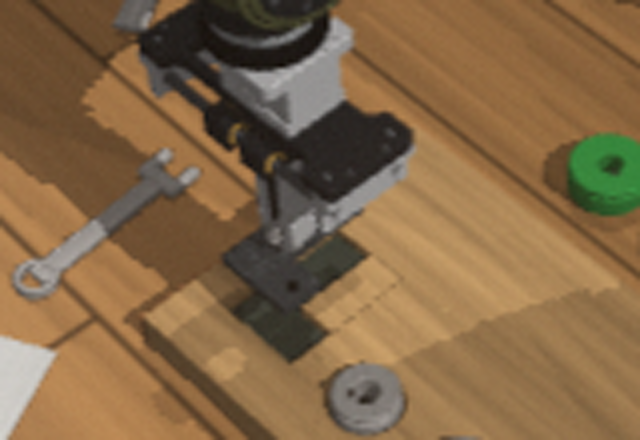

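The rolls' tops are at z≈0.042, so they're seated. The gauge is held level over the cutout, with its foot at crop (270,275) and the cutout at (290,320). Now the descent, step by step against force.

```bash
cat >> h.py <<'E'
def down(q,z0,z1,step=.002,lim=6,base=None):
    for z in np.arange(z0,z1-1e-9,-step):
        arm.move_straight([*q,z],velocity=.04); s=get_state()
        f=s["force"]-base
        if np.linalg.norm(f)>lim: print("contact z %.4f"%z,f.round(1)); return z
    return None
E
python3 - <<'E'
from h import *
q=w(.038,-.133)
arm.move_straight([*q,.06]); arm.wait(.2); base=np.mean([get_state()["force"] for _ in range(1)],0); st("low")
r=down(q,.057,.047,base=base); st("end %s"%r)
im,d=cams.snapshot("scene"); cv2.imwrite("pics/g4.png",cv2.resize(im[140:250,170:330,::-1],None,fx=4,fy=4,interpolation=cv2.INTER_CUBIC))
E
```

```text
low t18.3 [ 0.6081 -0.065   0.0612] gap0.095 gf30.0 F [ 0.1  0.1 -3.6] j6 1.38
end None t19.8 [ 0.6075 -0.0649  0.047 ] gap0.097 gf30.0 F [ 1.3 -0.  -3.2] j6 1.38
```

View pics/g4.png

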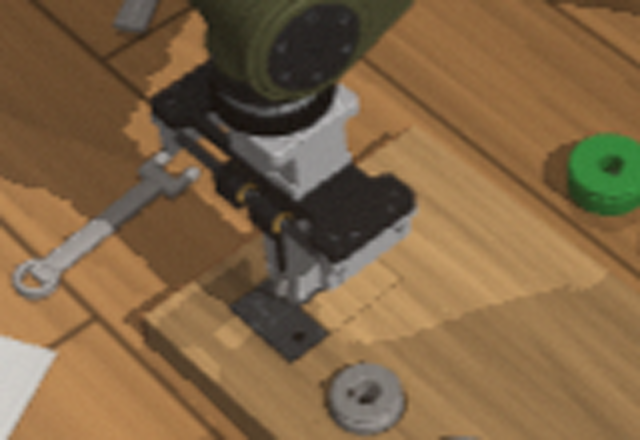

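The plate went down into the cutout with no contact force, and its foot at (280,325) fills the opening. I'll release, retreat and verify.

Run:
```python
from h import *
q=w(.038,-.133)
release(); arm.wait(.2); st("rel"); arm.move_straight([*q,.15],velocity=.2); arm.move_ptp([.42,-.25,.25],quat(TY+np.pi/2+np.pi)); arm.wait(.3); st()
for n in("top","scene"):
    im,d=avg(n,8); np.savez(n+"5.npz",p=im,d=d); P=cloud(n,d).reshape(-1,3)
    def zz(x0,x1,y0,y1):
        c,s=np.cos(TY),np.sin(TY); l=(P[:,:2]-TR)@np.array([[c,-s],[s,c]]); k=(l[:,0]>x0)&(l[:,0]<x1)&(l[:,1]>y0)&(l[:,1]<y1)&(P[:,2]<.05); return "%.4f"%np.mean(P[k,2])
    print(n,"foot",zz(.05,.074,-.12,-.1),"tail",zz(-.015,.005,-.152,-.128),"deck near",zz(-.03,.04,-.11,-.08),zz(-.08,-.03,-.16,-.1))
    for nm,t,r in(("large",(.065,.055),.026),("small",(.065,-.035),.02),("fix",(.065,.145),.024)):
        dd=np.hypot(*(P[:,:2]-w(*t)).T); k=(dd<r)&(dd>.01)&(P[:,2]>.025); print(nm,"%.4f"%P[k,2].mean())
a,b=[cv2.resize(x,None,fx=3.2,fy=3.2,interpolation=cv2.INTER_CUBIC) for x in(np.load("top5.npz")["p"][150:250,205:330,::-1],np.load("scene5.npz")["p"][180:280,215:340,::-1])]
cv2.imwrite("pics/f6.png",np.hstack([a,b]))
```

```text
rel t21.4 [ 0.6075 -0.0649  0.047 ] gap1.000 gf0.0 F [0.6 0.4 0.3] j6 1.38
 t23.4 [ 0.4204 -0.2496  0.2496] gap1.002 gf0.0 F [-1.4 -0.3  0. ] j6 0.93
top foot 0.0301 tail 0.0298 deck near 0.0297 0.0299
large 0.0419
small 0.0423
fix 0.0412
scene foot 0.0308 tail 0.0310 deck near 0.0309 0.0310
large 0.0418
small 0.0408
fix 0.0406
```

View pics/f6.png

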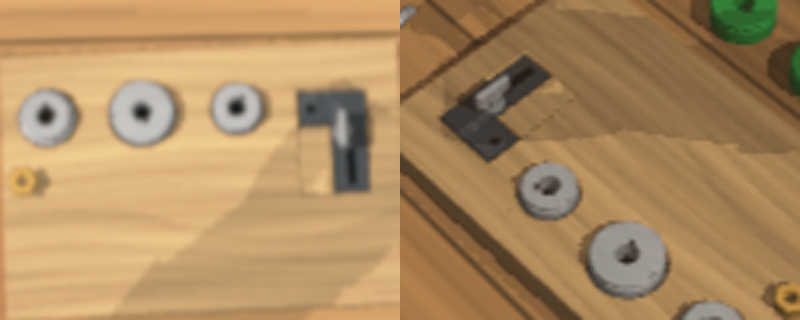

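The gauge is flush with the deck: foot and tail both read the deck height at (335,135). Both rolls read z≈0.042 at (142,112) and (237,107), level with the fixed roll, and the robot is clear of everything. I'll hand the job in.

```bash
python3 -c "
from plant import job
print(job.close_job())"
```

```text
the job is handed in; nothing more can be done
None
```

I handed the job in at about 24 s: by the cameras, both rolls are home in their own pockets and the gauge plate is flush in its cutout (no verdict came back); I slid each roll along the deck held lightly between the fingers rather than pushed from behind, and released it over its pocket.

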